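# Slide the gauge case into its dock

## Robot

A 6-joint arm with a two-finger parallel gripper is mounted at the origin on a cart in front of the work surface, level with it; the furniture and walls round the work are solid. World frame = base frame: x ahead of the robot, y to its left, z up, the work surface at z = 0. Lengths are in mm, angles in degrees, forces in N, time in s.
With the tool pointing down it reaches from about 400 to 825 mm from the base axis. Payload 7 kg.
Tool frame: the origin (TCP) lies at the very end of the fingers, on their centre line; the grasp point (between the pads) lies 19 mm behind it; z points along the fingers, y is the line along which they close (so a half turn about z gives the same grasp; the last joint's range is limited). The gripper opens to 85 mm and grips with 20 to 120 N. Pads are 22 mm wide; open, the fingers measure 114 mm over their backs; the gripper's body (76 mm by 85 mm) begins 54 mm behind the grasp point. The pads swing forward as they close: fully open they stand 13 mm farther back than shut.
Start: joints at [-50.243, 20.546, 0.682, 0, -70.136, -16.507], TCP at [266.431, -620.169, 231.302] pointing down, gripper open.
Joint ranges: [-176.03, 176.03], [-82.01, 121.73], [-58.28, 71.71], [-173.87, 95.51], [-174.79, -0.11], [-173.66, 173.66]. Speed limits (degrees/s): [136.94, 136.94, 172.46, 180, 180, 180].

## Interface

Orientations are given as [roll, pitch, yaw] about the fixed x, y, z axes, in that order (R = Rz(yaw) Ry(pitch) Rx(roll)).
In Python, from cell import state, read_camera, close_job gives the robot as it stands.
- The arm moves only by the tool carry_out, never from a script. Its argument "series" is a list of rows, each a list of 7 numbers: the turn, a rotation vector about the tool's x, y, z as a fraction of full scale, then the shift along the tool's x, y, z as a fraction of full scale, then the finger opening in mm, from 0 to 85.4. A call has 1 to 12 rows; each row shifts and turns the commanded pose from where the row before left it, along the tool's axes as they then stand; what a row does not reach is not made up. Full scale, the value 1, is 30 cm for a shift and 180 degrees for a turn. A row lasts 1/12 s, in which the tool goes at most 41.7 mm and 7.16 degrees, less where a joint would pass 70% of its speed; a pose out of reach is approached as far as the arm can. A call with a number of a shift or a turn outside -1 to 1 is refused whole. A call with a gripper value outside its range is refused whole. The fingers move at their own pace and stop on an object; "squeeze" is the grip in N (left out, the last holds). Time passes only in rows, so rows that do not move let the fingers close. It gives the time, the measured TCP pose, the force, the opening and the grip force at its end, in the units of the state.
- state(): the state, without advancing time (a new reading comes with each control period).
- read_camera(name): name is "scene" or "top"; returns a dict with "image" (480x640x3 uint8, red, green, blue), "intrinsics" (3x3 intrinsics, pixels), "D" ([k1, k2, p1, p2, k3] as OpenCV has them; the pictures are not rectified), "rvec" (rotation vector, rad) and "tvec" (3), from world to camera coordinates, as OpenCV has them. Camera axes: x right, y down, z forward; pixel columns grow to the right and rows downward; lengths in mm; the calibration is good to about 2 mm. A picture is of the moment at which its call begins. There is no depth.
- close_job(): hands the job in; it is judged then, once.
The state is a dict: "t": time; "q": joint angles; "qvel": joint speeds; "joint_torque": joint torques, N m; "tcp_pos": TCP position; "ee_rot": TCP orientation; "wrist_force": force on the tool from outside, world axes, zero at the start; "ft_torque": the same for the moment, N m; "grip_width": finger opening in mm; "gripper_force": force on a finger pad.
Only numpy, scipy, OpenCV 4.12 (cv2) and the standard library are available. Lean on these libraries where they do the work, as an engineer would, in place of code of your own. Each camera call takes 0.05 s, during which the arm holds its last target. There are 200 camera calls.

## Task

Push the closed wooden gauge case along the bench top, end-on down the lane between the two guide rails of the aluminium dock, until its leading end rests against the rubber buffer. Neither the case nor the gripper may touch a rail; do not lift or tip the case or drive the buffer hard into its stop, and leave the other things on the bench where they are.

Things in the scene. Friction and masses are not known exactly. Their poses are not given: they have to be found in the camera images.
- case: Closed dark brown wooden case lying loose on the bench, 100 mm (own x) x 164 mm (own y) x 42 mm high, about 0.55 kg, lid fixed. Origin under its middle: sides at x = -51 and +49 mm, ends at y = -82 and +82 mm. Starts in front of the lane's mouth, shifted to the robot's side of the lane axis and somewhat turned. Its -y end leads.
- dock: Low U-shaped aluminium dock fixed to the bench, open to the left (+y). Origin on the bench in the middle of the lane's mouth, z up; the lane runs along own -y (about to the robot's right), 200 mm to the buffer's face; own x points across it, away from the robot. Its floor is the bench top. A 36 mm high cross block behind the buffer has its inner face at y = -226 mm.
- rail_near: Guide rail on the robot's side of the lane: aluminium bar 12 mm wide, 25 mm high, fixed to the dock, with the dock's origin and axes. Inner face at x = -62 mm, outer at -74 mm, from y = 0 (mouth) to the cross block at -226 mm. The lane is 124 mm wide: the case has 12 mm of room each side. Must not be touched.
- rail_far: The matching guide rail on the far side of the lane, same origin and axes as the dock, inner face at x = +62 mm, outer face +74 mm, y from 0 to -226 mm. Must not be touched.
- buffer_face (a point): Centre of the face of the round rubber buffer (30 mm across) at the closed end of the lane, 20 mm above the bench; at rest at y = -200 mm in the dock frame. It yields with the buffer.
- buffer (a joint): How far the sprung buffer is pushed in (m): 0 at rest, stop at 0.014, spring 1 N per mm, springs back when released (friction of the case on the bench may hold it a few mm in).
- tape: Roll of blue masking tape lying flat, 93 mm across, 24 mm high; bystander.
- calliper: Sliding caliper lying flat, 72 x 228 x 13 mm; bystander.
- ring_large: Steel ring gauge lying flat, 54 mm across, 16 mm high; bystander.
- bushing: Flanged steel bushing, 32 mm across, 28 mm high; bystander.
- shaft: Small stepped steel shaft standing upright, 28 mm across, 71 mm high; bystander.
- mike: Outside micrometer lying on its side, 49 x 129 x 18 mm; bystander.

How it is judged (in metres and radians):
On the way:
1. the leading end of the case has entered the lane by 30 mm or more between the rails, the case lying flat (y of case in the frame of dock below 0.052 m and x of case in the frame of dock between -0.03 and 0.03 m and height (world z) of case below 0.004 m), for 0.1 s.
At the end, for the whole second after the job is handed in: The case lies flat and at rest in the lane, between the rails, its leading end within 6 mm of the buffer's rest face or resting against the buffer, the buffer pushed in less than 8 mm (y of case in the frame of dock between -0.134 and -0.112 m and x of case in the frame of dock between -0.014 and 0.014 m and angle between the y axis of case and the y axis of dock, either way round below 0.15 rad and height (world z) of case below 0.004 m and angle between case's own z axis and vertical below 0.03 rad and linear speed of case below 0.01 m/s and value of joint buffer below 0.008 m); the robot touches nothing.
It fails at once if the near rail is touched by the case or the robot (contact force between rail_near and anything else above 0.3 N).
It fails at once if the far rail is touched by the case or the robot (contact force between rail_far and anything else above 0.3 N).
It fails at once if the case is lifted or tipped (height (world z) of case above 0.006 m or angle between case's own z axis and vertical above 0.08 rad).
It fails at once if the buffer is driven hard into its stop (pushed in more than 12 mm) (value of joint buffer above 0.012 m).
It fails at once if a bystander is moved by more than 10 mm (distance of any of tape, calliper, ring_large, bushing, shaft, mike from where it was at the start of the episode above 0.01 m).
It also fails if it takes over 51 s, if anything falls off the work surface, if the arm or the gripper's body presses on something with over 40 N, if the wrist force passes 120 N, or if a joint passes its speed limit or range.

## Working session

There is one attempt and no reset: what is moved stays moved. The work goes in short steps, Python scripts to look and compute and a tool call to move; the robot and the scene stay as the last step left them, time stands still between calls to the robot, and variables do not carry over. Pictures are saved under pics/ and viewed, at most 10 in all, crops included, and the job is handed in when it is done.

Besides the shell and the picture viewer there is one more tool, called after ">>>" as name([rows], argument=value, ...), one row to a line, values as JSON. carry_out: Moves the arm, as the interface text tells. Shift numbers are shares of 30 cm and turn numbers shares of 180 degrees, none past 1 either way. Its arguments: {"type":"object","properties":{"series":{"type":"array"},"squeeze":{"type":"number"}},"required":["series"]}

```bash
mkdir -p pics
cat > h.py <<'E'
import numpy as np, cv2
from cell import state, read_camera
def ray(c,px,z):
    """pixels -> world xy on plane z"""
    u=cv2.undistortPoints(np.array(px,float).reshape(-1,1,2),c["intrinsics"],np.array(c["D"])).reshape(-1,2)
    R=cv2.Rodrigues(np.array(c["rvec"],float))[0]; t=np.array(c["tvec"],float).ravel()
    o=-R.T@t; d=np.c_[u,np.ones(len(u))]@R
    return (o+d*((z-o[2])/d[:,2])[:,None])[:,:2]
def proj(c,P):
    return cv2.projectPoints(np.array(P,float).reshape(-1,1,3),np.array(c["rvec"],float),np.array(c["tvec"],float),np.array(c["intrinsics"],float),np.array(c["D"],float))[0].reshape(-1,2)
E
python3 - <<'E'
from h import *
import pickle
for n in("top","scene"):
    c=read_camera(n); pickle.dump(c,open(n+".pkl","wb")); cv2.imwrite(f"pics/{n}0.png",c["image"][:,:,::-1])
    R=cv2.Rodrigues(np.array(c["rvec"],float))[0];print(n,-R.T@np.array(c["tvec"]).ravel(),R[2])
print(state())
E
```

```text
top [ 459.00835496   75.93925312 1260.06432635] [ 0.08249172  0.0096805  -0.99654473]
scene [-144.14524675  960.76812155  556.07236122] [ 0.57164035 -0.7027341  -0.42354703]
{'t': 0.1, 'q': array([-5.02451353e+01,  2.05875822e+01,  6.39379327e-01, -1.52757877e-02,
       -7.01339747e+01, -1.65064101e+01]), 'qvel': array([-0.02739935, -0.11433124,  0.1425818 ,  0.04738278,  0.00673475,
        0.04460373]), 'joint_torque': array([-2.53846571e-03, -5.84763694e+01,  2.94107831e+01,  6.95468500e+00,
       -3.20083316e-03,  3.33052455e-06]), 'tcp_pos': array([ 266.23561742, -619.83168564,  230.46496543]), 'ee_rot': array([ 1.79917129e+02, -9.58120265e-03, -1.56756740e+02]), 'wrist_force': array([0.06175478, 0.26686582, 0.46643475]), 'ft_torque': array([-0.02195297, -0.00533004,  0.03536837]), 'gripper_force': 0.0, 'grip_width': 85.22842087352545}
```

View pics/top0.png

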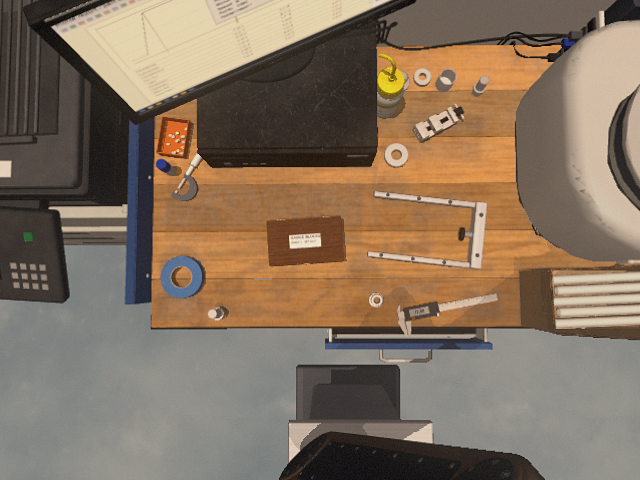

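View pics/scene0.png

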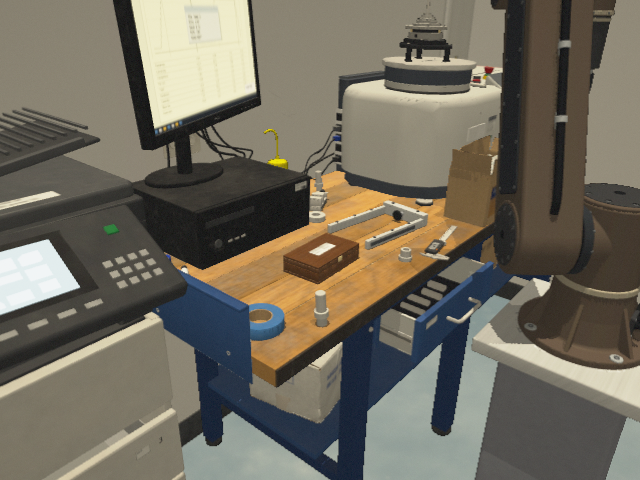

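The top view shows the case at about px (268–345, 217–265). The near rail runs (368,254)→(480,267), the far rail (375,193)→(487,204), and the tape is at (182,277). In the scene view, a carton and a vessel stand between the arm's start and the bench.

Run:
```python
from h import *
import pickle
c=pickle.load(open("top.pkl","rb")); im=c["image"]; hsv=cv2.cvtColor(im,cv2.COLOR_RGB2HSV)
x0,y0,x1,y1=250,180,500,290
# case: dark
m=np.zeros(im.shape[:2],np.uint8); m[205:280,255:358]=(hsv[205:280,255:358,2]<125)*255
m=cv2.morphologyEx(m,cv2.MORPH_CLOSE,np.ones((3,3)))
k=max(cv2.findContours(m,0,2)[0],key=cv2.contourArea); k=cv2.convexHull(k)
print("case",cv2.minAreaRect(k),cv2.contourArea(k)); 
box=cv2.approxPolyDP(k,5,True).reshape(-1,2); print(box.tolist())
print(np.round(ray(c,box,42),1).tolist())
# dock: low saturation bright
d=np.zeros(im.shape[:2],np.uint8); s=(slice(184,276),slice(362,495)); d[s]=((hsv[s][...,1]<70)&(hsv[s][...,2]>110))*255
for k2 in cv2.findContours(d,0,2)[0]:
    if cv2.contourArea(k2)>150: print("dock",cv2.contourArea(k2),cv2.approxPolyDP(k2,2,True).reshape(-1,2).tolist())
crop=im[y0:y1,x0:x1].copy()
crop[(m|d)[y0:y1,x0:x1]>0]//=2; 
a=np.vstack([im[y0:y1,x0:x1],crop]); cv2.imwrite("pics/crop0.png",cv2.resize(a,None,fx=2.7,fy=2.7,interpolation=cv2.INTER_CUBIC)[:,:,::-1])
```

```text
case ((305.8816833496094, 240.28404235839844), (46.30380630493164, 77.33354949951172), 86.05481719970703) 3520.5
[[342, 218], [346, 260], [269, 264], [267, 221]]
[[599.1, 35.9], [506.3, 27.8], [498.3, 196.9], [593.3, 201.6]]
dock 1219.5 [[486, 204], [451, 200], [453, 205], [476, 207], [474, 229], [472, 232], [465, 232], [465, 236], [473, 237], [470, 265], [469, 262], [413, 256], [412, 260], [411, 256], [387, 253], [380, 256], [378, 252], [369, 251], [368, 255], [478, 268]]
dock 341.0 [[374, 193], [375, 196], [449, 204], [448, 199], [389, 193], [387, 196], [386, 192], [377, 191]]
```

View pics/crop0.png

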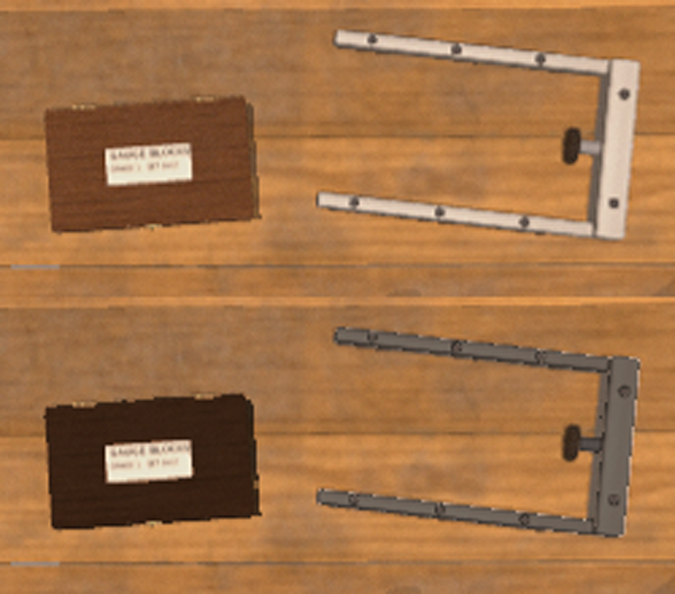

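```bash
cat >> h.py <<'E'
def rail_line(c,rows,cols):
    im=c["image"]; hsv=cv2.cvtColor(im,cv2.COLOR_RGB2HSV); P=[]
    for u in cols:
        s=rows(u); w=np.clip((120.-hsv[s,u,1])/60,0,1)*(hsv[s,u,2]>110)   # grey weight
        if w.sum()>2: P.append((u,(w*np.arange(s.start,s.stop)).sum()/w.sum()))
    W=ray(c,P,25); vx,vy,x,y=cv2.fitLine(W.astype(np.float32),cv2.DIST_HUBER,0,.01,.01).ravel()
    return np.array([x,y]),np.array([vx,vy])*np.sign(vy),W
E
python3 - <<'E'
from h import *
import pickle
c=pickle.load(open("top.pkl","rb")); f=lambda P:(np.array(P,float)+.5)/2.7-.5+[250,180]
T=ray(c,f([(46,111),(246,96),(254,218),(52,231)]),42)
print("case corners",T.round(1).tolist(),"centre",T.mean(0), [np.linalg.norm(T[i]-T[i-1]).round(1) for i in range(4)])
v=T[0]+T[3]-T[1]-T[2]; print("case +y dir angle",np.degrees(np.arctan2(*(v*[-1,1]))))
n=rail_line(c,lambda u:slice(int(254+(u-368)*.116)-5,int(254+(u-368)*.116)+6),range(374,462))
fr=rail_line(c,lambda u:slice(int(193.5+(u-375)*.107)-5,int(193.5+(u-375)*.107)+6),range(380,465))
for L in(n,fr): print("rail",L[0],np.degrees(np.arctan2(-L[1][0],L[1][1])))
print("mouth pts",ray(c,f([(334,30),(334,46),(317,206),(319,192)]),25).round(1).tolist())
print("cross outer",ray(c,f([(638,60),(624,238)]),36).round(1).tolist(),"buffer",ray(c,f([(564,146)]),20))
for n_,p in dict(tape=(182,277),shaft=(216,314),ring=(376,300)).items(): print(n_,ray(c,[p],20).round(0).tolist())
for z in(0,150,250): print("carton",z,ray(c,[(522,268),(522,335)],z).round(0).tolist(),"pc",ray(c,[(198,152),(376,165)],z).round(0).tolist(),"monitor",ray(c,[(135,118),(410,0)],z+200).round(0).tolist())
E
```

```text
case corners [[593.8, 202.2], [605.2, 38.5], [505.4, 32.7], [495.6, 197.0]] centre [550.00268058 117.60086097] [np.float64(98.3), np.float64(164.2), np.float64(100.0), np.float64(164.6)]
case +y dir angle 3.7165880701341347
rail [ 507.97668 -135.65163] -6.8081183
rail [ 644.6631 -135.5944] -6.840029
mouth pts [[662.1, -35.6], [648.7, -35.5], [515.7, -19.9], [527.3, -21.6]]
cross outer [[633.9, -283.1], [488.2, -267.6]] buffer [[ 564.75572369 -224.93703613]]
tape [[471.0, 393.0]]
shaft [[389.0, 316.0]]
ring [[418.0, -39.0]]
carton 0 [[488.0, -370.0], [339.0, -364.0]] pc [[759.0, 366.0], [726.0, -45.0]] monitor [[779.0, 443.0], [1013.0, -96.0]]
carton 150 [[485.0, -317.0], [353.0, -312.0]] pc [[723.0, 331.0], [694.0, -30.0]] monitor [[734.0, 391.0], [935.0, -72.0]]
carton 250 [[483.0, -281.0], [363.0, -277.0]] pc [[699.0, 308.0], [673.0, -21.0]] monitor [[704.0, 357.0], [882.0, -56.0]]
```

```bash
cat >> h.py <<'E'
def plan(p,yaw=None,n=None):
    """shift in tool axes (fractions) and turn about tool z; for turn=0 or pure z shifts both may be combined"""
    s=state(); y0=s["ee_rot"][2]; d=np.array(p)-s["tcp_pos"]; a=np.radians(y0)
    t=np.array([[np.cos(a),np.sin(a),0],[np.sin(a),-np.cos(a),0],[0,0,-1]])@d
    dy=0 if yaw is None else -((yaw-y0+180)%360-180)
    n=n or int(np.ceil(max(np.linalg.norm(d)/34,abs(dy)/6.5))); return n,(t/300/n).round(4).tolist(),round(dy/180/n,4)
O=np.array([589.,-28.]); X=np.array([.9929,-.1187]); Y=np.array([.1187,.9929])
def dk(x,y): return O+x*X+y*Y
E
python3 - <<'E'
from h import *
import pickle
t=pickle.load(open("top.pkl","rb")); s=pickle.load(open("scene.pkl","rb"))
for z in(0,100,150,200,250,300,400): print(z,proj(s,[[*p,z] for p in ray(t,[(522,268),(522,335)],z)]).round(0).tolist())
print(plan([266,-620,400],-186.8), plan([200,-400,400]))
print(dk(-145,140),dk(-61,140))
E
```

```text
0 [[444.0, 215.0], [492.0, 229.0]]
100 [[443.0, 185.0], [489.0, 197.0]]
150 [[443.0, 170.0], [487.0, 180.0]]
200 [[442.0, 153.0], [485.0, 162.0]]
250 [[441.0, 136.0], [484.0, 144.0]]
300 [[441.0, 118.0], [482.0, 124.0]]
400 [[439.0, 78.0], [478.0, 83.0]]
(5, [0.0002, -0.0, -0.113], np.float64(0.0334)) (9, [-0.0096, 0.0845, -0.0628], 0.0)
[461.6475 128.2175] [545.0511 118.2467]
```

>>> carry_out([
  [0,0,0.03,0,0,-0.1,60],
  [0,0,0.03,0,0,-0.1,60],
  [0,0,0.03,0,0,-0.1,60],
  [0,0,0.03,0,0,-0.1,60],
  [0,0,0.03,0,0,-0.1,60],
  [0,0,0.017,0,0,-0.1,60],
  [0,0,0,0,0,0,60],
])

```text
t: 0.68
tcp_pos: [266.5, -621.6, 418.2]
ee_rot: [-179.6, 0.3, 173.0]
wrist_force: [-0.7, 0.3, 1.9]
grip_width: 60.1
gripper_force: 0.0
```

>>> carry_out([
  [0,0,0,0.0385,0.088,0,60],
  [0,0,0,0.0385,0.088,0,60],
  [0,0,0,0.0385,0.088,0,60],
  [0,0,0,0.0385,0.088,0,60],
  [0,0,0,0.0385,0.088,0,60],
  [0,0,0,0.0385,0.088,0,60],
  [0,0,0,0.0385,0.088,0,60],
  [0,0,0,0.0385,0.088,0,60],
  [0,0,0,-0.062,0.08,0,60],
  [0,0,0,-0.062,0.08,0,60],
  [0,0,0,-0.062,0.08,0,60],
  [0,0,0,-0.062,0.08,0,60],
])

```text
t: 1.68
tcp_pos: [285.2, -311.7, 411.2]
ee_rot: [180.0, 0.0, 173.2]
wrist_force: [0.5, 0.3, 1.0]
grip_width: 60.3
gripper_force: 0.0
```

>>> carry_out([
  [0,0,0,-0.062,0.08,0,60],
  [0,0,0,-0.062,0.08,0,60],
  [0,0,0,-0.062,0.08,0,60],
  [0,0,0,0,0,0,60],
])

```text
t: 2.02
tcp_pos: [351.3, -245.3, 410.5]
ee_rot: [179.9, -0.0, 173.4]
wrist_force: [0.2, 0.2, 1.4]
grip_width: 59.8
gripper_force: 0.0
```

Run:
```python
from h import *
s=state();print(s["t"],s["tcp_pos"],s["ee_rot"],s["q"])
print(plan([435,0,418],n=10))
```

```text
2.0167 [ 351.32931339 -245.32119889  410.46003709] [ 1.79942576e+02 -2.71601792e-02  1.73395588e+02] [-8.39024955e+00 -7.63296085e+00 -9.00743631e+00 -5.65653066e-02
 -8.86544617e+01 -8.82128338e+01]
(10, [-0.0183, 0.0844, -0.0025], 0.0)
```

>>> carry_out([
  [0,0,0,-0.018,0.084,0,60],
  [0,0,0,-0.018,0.084,0,60],
  [0,0,0,-0.018,0.084,0,60],
  [0,0,0,-0.018,0.084,0,60],
  [0,0,0,-0.018,0.084,0,60],
  [0,0,0,-0.018,0.084,0,60],
  [0,0,0,-0.018,0.084,0,60],
  [0,0,0,-0.018,0.084,0,60],
  [0,0,0,-0.018,0.084,0,60],
  [0,0,0,-0.018,0.084,0,60],
  [0,0,0,0,0,0,60],
])

```text
t: 2.93
tcp_pos: [433.2, -1.5, 410.2]
ee_rot: [-180.0, -0.1, 173.3]
wrist_force: [0.2, -0.4, 0.6]
grip_width: 60.0
gripper_force: 0.0
```

Run:
```python
from h import *
s=state();print(s["t"],s["tcp_pos"],s["ee_rot"],s["q"])
print(plan([*dk(-145,140),150],n=10))
```

```text
2.9333 [433.23326571  -1.48135368 410.24583353] [-1.79999453e+02 -8.14017285e-02  1.73341134e+02] [ 2.60395129e+01 -7.10244378e+00 -8.59712396e+00 -4.35278026e-02
 -8.85741174e+01 -1.22697270e+02]
(10, [-0.0044, 0.044, 0.0867], 0.0)
```

>>> carry_out([
  [0,0,0,-0.0044,0.044,0.0867,60],
  [0,0,0,-0.0044,0.044,0.0867,60],
  [0,0,0,-0.0044,0.044,0.0867,60],
  [0,0,0,-0.0044,0.044,0.0867,60],
  [0,0,0,-0.0044,0.044,0.0867,60],
  [0,0,0,-0.0044,0.044,0.0867,60],
  [0,0,0,-0.0044,0.044,0.0867,60],
  [0,0,0,-0.0044,0.044,0.0867,60],
  [0,0,0,-0.0044,0.044,0.0867,60],
  [0,0,0,-0.0044,0.044,0.0867,60],
  [0,0,0,0,0,0,60],
  [0,0,0,0,0,0,60],
])

```text
t: 3.93
tcp_pos: [460.4, 124.5, 150.0]
ee_rot: [-179.8, -0.2, 173.3]
wrist_force: [-0.2, -0.8, 1.3]
grip_width: 59.8
gripper_force: 0.0
```

Run:
```python
from h import *
s=state();print(s["t"],s["tcp_pos"],s["ee_rot"],s["q"])
print(plan([*dk(-145,140),10],173.2,n=7))
c=read_camera("top");cv2.imwrite("pics/t1.png",c["image"][150:350,140:500,::-1].repeat(2,0).repeat(2,1))
```

```text
3.9333 [460.3590921  124.50471141 149.98109748] [-1.79837083e+02 -1.55796780e-01  1.73250523e+02] [ 3.88506316e+01  6.09903072e+00 -3.00888283e+01  3.30435028e-03
 -5.40375460e+01 -1.35601833e+02]
(7, [-0.0004, 0.0018, 0.0667], np.float64(0.0))
```

View pics/t1.png

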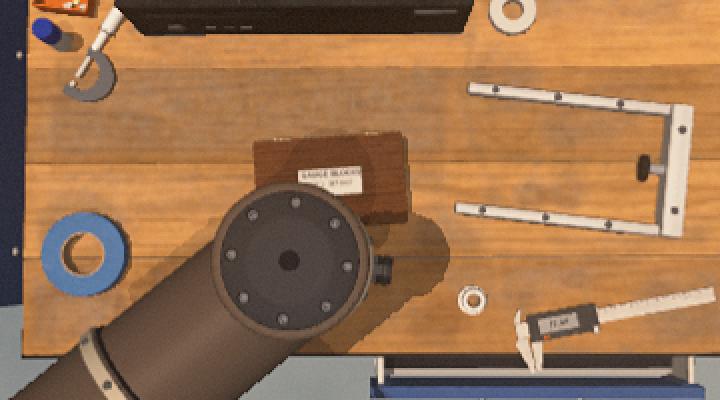

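The top view shows the gripper over the near side of the case at crop px (290,260). The case and bystanders are unmoved, so I descend and push sideways toward the lane axis.

>>> carry_out([
  [0,0,0,0,0.002,0.067,60],
  [0,0,0,0,0.002,0.067,60],
  [0,0,0,0,0.002,0.067,60],
  [0,0,0,0,0.002,0.067,60],
  [0,0,0,0,0.002,0.067,60],
  [0,0,0,0,0.002,0.067,60],
  [0,0,0,0,0.001,0.064,60],
  [0,0,0,0,0,0,60],
  [0,0,0,0,0,0,60],
])

```text
t: 4.73
tcp_pos: [462.1, 128.7, 12.2]
ee_rot: [-180.0, 0.0, 173.2]
wrist_force: [0.3, -0.2, 0.3]
grip_width: 59.8
gripper_force: 0.0
```

>>> carry_out([
  [0,0,0,-0.02,0,0,60],
  [0,0,0,-0.02,0,0,60],
  [0,0,0,-0.02,0,0,60],
  [0,0,0,-0.02,0,0,60],
  [0,0,0,-0.02,0,0,60],
  [0,0,0,-0.02,0,0,60],
  [0,0,0,-0.02,0,0,60],
  [0,0,0,0,0,0,60],
])

```text
t: 5.4
tcp_pos: [504.6, 124.2, 11.7]
ee_rot: [180.0, 0.0, 173.2]
wrist_force: [0.4, 0.1, 0.5]
grip_width: 59.7
gripper_force: 0.0
```

Run:
```python
from h import *
s=state();print(s["t"],s["tcp_pos"],s["ee_rot"],s["wrist_force"])
print(plan([*dk(-63,140),10],173.2,n=8))
d=s["tcp_pos"][:2]-O; print("tcp dock",d@X,d@Y)
```

```text
5.4 [504.62943461 124.15611031  11.67972435] [1.79980813e+02 3.33180358e-02 1.73179534e+02] [0.4384906  0.05166742 0.46910757]
(8, [-0.0162, -0.0004, 0.0007], np.float64(-0.0))
tcp dock -101.83246467120753 141.0610158110536
```

>>> carry_out([
  [0,0,0,-0.015,0,0,60],
  [0,0,0,-0.015,0,0,60],
  [0,0,0,-0.015,0,0,60],
  [0,0,0,-0.015,0,0,60],
  [0,0,0,-0.015,0,0,60],
  [0,0,0,-0.015,0,0,60],
  [0,0,0,-0.01,0,0,60],
  [0,0,0,0,0,0,60],
  [0,0,0,0,0,0,60],
])

```text
t: 6.15
tcp_pos: [532.8, 120.1, 11.3]
ee_rot: [-180.0, -0.0, 173.2]
wrist_force: [-1.4, -0.9, 0.1]
grip_width: 60.2
gripper_force: 1.0
```

```bash
cat >> h.py <<'E'
def snap(name):
    c=read_camera("top");cv2.imwrite(f"pics/{name}.png",cv2.resize(c["image"][170:300,220:500],None,fx=2.7,fy=2.7,interpolation=cv2.INTER_CUBIC)[:,:,::-1]); return c
def fromcrop(P): return (np.array(P,float)+.5)/2.7-.5+[220,170]
def tcpd():
    s=state(); d=s["tcp_pos"][:2]-O; print("t",s["t"],"tcp",s["tcp_pos"].round(1),"dock",(d@X).round(1),(d@Y).round(1),s["ee_rot"].round(2),s["wrist_force"].round(1))
E
python3 - <<'E'
from h import *
tcpd(); c=snap("s2"); import pickle; pickle.dump(c,open("s2.pkl","wb"))
E
```

```text
t 6.15 tcp [532.8 120.1  11.3] dock -73.4 140.3 [-1.7997e+02 -4.0000e-02  1.7316e+02] [-1.4 -0.9  0.1]
```

View pics/s2.png

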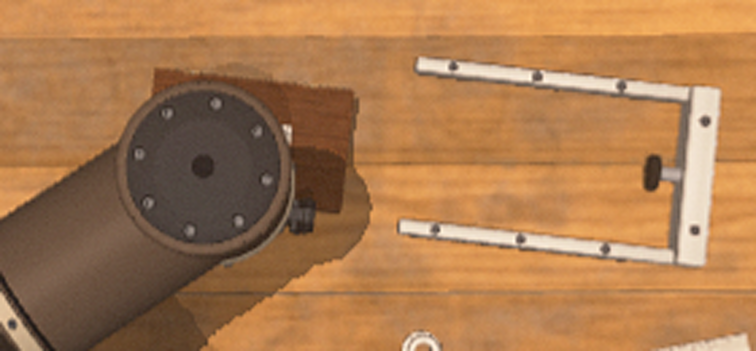

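The case, with top corners at crop px (154,69), (355,91) and (342,212), now lies parallel to the rails.

Run:
```python
from h import *
import pickle
c=pickle.load(open("s2.pkl","rb"))
W=ray(c,fromcrop([(154,69),(355,91),(342,212)]),42)-O
print((W@X).round(1),(W@Y).round(1))
```

```text
[ 36.5  37.1 -62.9] [214.1  48.1  47.7]
```

>>> carry_out([
  [0,0,0,-0.012,0,0,60],
  [0,0,0,-0.012,0,0,60],
  [0,0,0,-0.01,0,0,60],
  [0,0,0,-0.005,0,0,60],
  [0,0,0,0,0,0,60],
  [0,0,0,0,0,0,60],
])

```text
t: 6.7
tcp_pos: [545.2, 119.2, 11.4]
ee_rot: [180.0, 0.0, 173.2]
wrist_force: [-0.2, -0.5, -0.4]
grip_width: 59.9
gripper_force: 0.6
```

Run:
```python
from h import *
tcpd()
```

```text
t 6.7 tcp [545.2 119.2  11.4] dock -61.0 141.0 [1.7999e+02 3.0000e-02 1.7319e+02] [-0.2 -0.5 -0.4]
```

>>> carry_out([
  [0,0,0,0.03,0,0,60],
  [0,0,0,0.08,0,0,60],
  [0,0,0,0.09,0,0,60],
  [0,0,0,0,0,-0.09,60],
  [0,0,0,0,0,-0.09,60],
  [0,0,0,0,0,-0.09,60],
  [0,0,0,0,0,-0.09,60],
  [0,0,0,-0.08,0.08,0,60],
  [0,0,0,-0.08,0.08,0,60],
  [0,0,0,-0.08,0.08,0,60],
  [0,0,0,-0.08,0.08,0,60],
  [0,0,0,-0.08,0.08,0,60],
])

```text
t: 7.7
tcp_pos: [619.8, 232.6, 120.1]
ee_rot: [179.9, 0.1, 173.2]
wrist_force: [1.3, 0.1, 0.6]
grip_width: 59.7
gripper_force: 0.0
```

>>> carry_out([
  [0,0,-0.036,0,0,0,60],
  [0,0,-0.036,0,0,0,60],
  [0,0,-0.036,0,0,0,60],
  [0,0,-0.036,0,0,0,60],
  [0,0,-0.036,0,0,0,60],
  [0,0,-0.036,0,0,0,60],
  [0,0,-0.036,0,0,0,60],
  [0,0,-0.036,0,0,0,60],
  [0,0,-0.036,0,0,0,60],
  [0,0,-0.036,0,0,0,60],
  [0,0,-0.036,0,0,0,60],
  [0,0,-0.036,0,0,0,60],
])

```text
t: 8.7
tcp_pos: [618.5, 231.7, 119.8]
ee_rot: [-179.9, 0.1, -108.7]
wrist_force: [-0.1, -0.2, -0.8]
grip_width: 60.0
gripper_force: 0.0
```

>>> carry_out([
  [0,0,-0.036,0,0,0,60],
  [0,0,-0.032,0,0,0,60],
  [0,0,0,0,0,0,60],
  [0,0,0,0,0,0,60],
])

```text
t: 9.03
tcp_pos: [618.5, 231.5, 119.7]
ee_rot: [-180.0, 0.0, -97.0]
wrist_force: [0.4, 0.2, 0.5]
grip_width: 60.0
gripper_force: 0.0
```

Run:
```python
from h import *
tcpd(); print(plan([*dk(0,255),12],-96.8,n=5)); snap("s3")
```

```text
t 9.0333 tcp [618.5 231.5 119.7] dock -1.5 261.2 [-1.7995e+02  3.0000e-02 -9.6970e+01] [0.4 0.2 0.5]
(5, [0.0041, -0.001, 0.0718], np.float64(-0.0002))
```

View pics/s3.png

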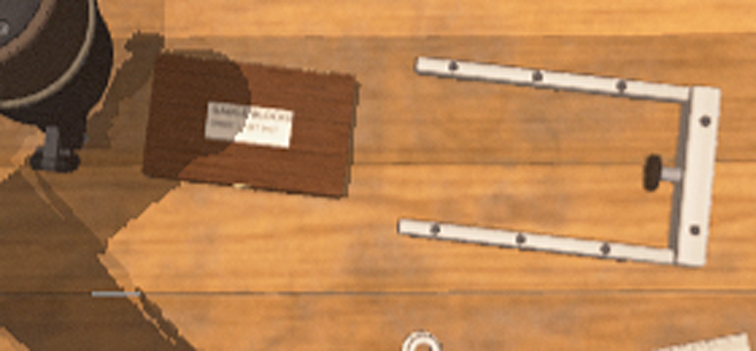

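The case is clear of the gripper, with top corners at crop px (156,53), (358,76), (346,197) and (144,176).

Run:
```python
from h import *
import pickle
c=pickle.load(open("s2.pkl","rb"))
W=ray(c,fromcrop([(156,53),(358,76),(346,197),(144,176)]),42)-O
print((W@X).round(1),(W@Y).round(1),(W@X).mean())
```

```text
[ 49.9  49.7 -50.3 -52. ] [214.   47.   45.8 211.5] -0.7015087273794052
```

>>> carry_out([
  [0,0,0,0,-0.001,0.072,60],
  [0,0,0,0,-0.001,0.072,60],
  [0,0,0,0,-0.001,0.072,60],
  [0,0,0,0,-0.001,0.072,60],
  [0,0,0,0,-0.001,0.072,60],
  [0,0,0,0,0,0,60],
  [0,0,0,0,0,0,60],
])

```text
t: 9.67
tcp_pos: [619.5, 230.6, 10.6]
ee_rot: [179.9, -0.1, -96.9]
wrist_force: [0.8, 0.5, 0.2]
grip_width: 60.1
gripper_force: 0.0
```

>>> carry_out([
  [0,0,0,0.05,0,0,60],
  [0,0,0,0.05,0,0,60],
  [0,0,0,0.02,0,0,60],
  [0,0,0,0.02,0,0,60],
  [0,0,0,0.02,0,0,60],
  [0,0,0,0.02,0,0,60],
  [0,0,0,0.02,0,0,60],
  [0,0,0,0.02,0,0,60],
  [0,0,0,0.02,0,0,60],
  [0,0,0,0.005,0,0,60],
  [0,0,0,0,0,0,60],
])

```text
t: 10.58
tcp_pos: [612.5, 158.4, 12.6]
ee_rot: [-179.9, 0.1, -96.8]
wrist_force: [2.1, 3.1, 1.7]
grip_width: 59.9
gripper_force: 1.7
```

Run:
```python
from h import *
tcpd(); snap("s4")
```

```text
t 10.5833 tcp [612.5 158.4  12.6] dock 1.2 187.8 [-1.7986e+02  9.0000e-02 -9.6810e+01] [2.1 3.1 1.7]
```

View pics/s4.png

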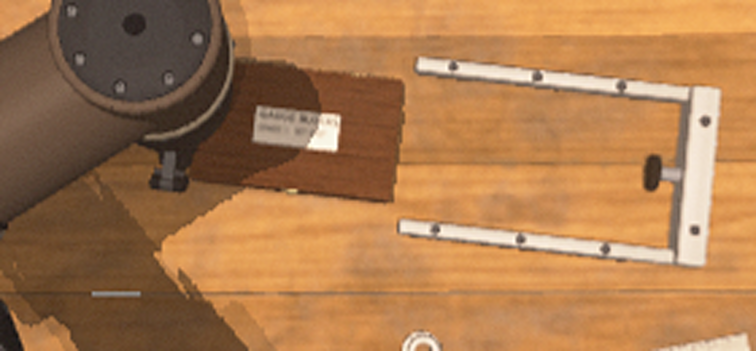

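The leading corners are at crop px (405,81) and (394,201), just before the mouth, and the case looks centred.

Run:
```python
from h import *
import pickle
c=pickle.load(open("s2.pkl","rb"))
W=ray(c,fromcrop([(405,81),(394,201),(240,62),(200,180)]),42)-O
print((W@X).round(1),(W@Y).round(1))
print(plan([*dk(1,90),12],-96.8,n=12))
```

```text
[ 49.9 -49.1  50.3 -50.1] [  8.3   6.6 144.5 165.7]
(12, [0.0272, 0.0, 0.0001], np.float64(-0.0))
```

>>> carry_out([
  [0,0,0,0.01,0,0,60],
  [0,0,0,0.02,0,0,60],
  [0,0,0,0.025,0,0,60],
  [0,0,0,0.025,0,0,60],
  [0,0,0,0.025,0,0,60],
  [0,0,0,0.025,0,0,60],
  [0,0,0,0.025,0,0,60],
  [0,0,0,0.025,0,0,60],
  [0,0,0,0.025,0,0,60],
  [0,0,0,0.025,0,0,60],
  [0,0,0,0.02,0,0,60],
  [0,0,0,0.01,0,0,60],
])

```text
t: 11.63
tcp_pos: [602.8, 80.9, 12.0]
ee_rot: [-179.9, 0.1, -96.8]
wrist_force: [1.0, 7.3, 5.4]
grip_width: 59.8
gripper_force: 3.2
```

Run:
```python
from h import *
tcpd(); snap("s5")
print(plan([*dk(1,0),12],-96.8,n=12))
```

```text
t 11.6333 tcp [602.8  80.9  12. ] dock 0.8 109.7 [-1.7991e+02  6.0000e-02 -9.6800e+01] [1.  7.3 5.4]
(12, [0.0304, -0.0001, -0.0], np.float64(-0.0))
```

View pics/s5.png

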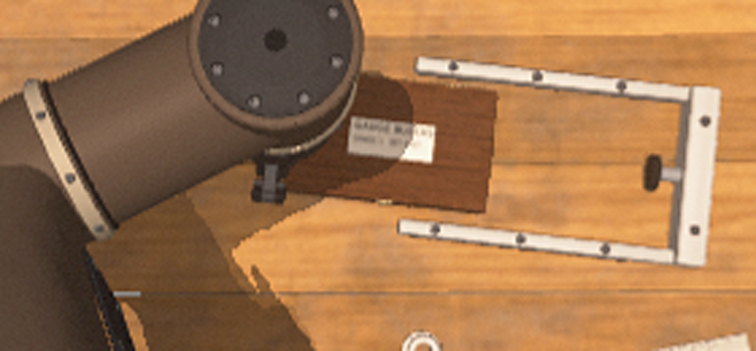

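The case is in the lane with leading corners at crop px (497,91) and (486,212), centred and parallel.

Run:
```python
from h import *
import pickle
c=pickle.load(open("s2.pkl","rb"))
W=ray(c,fromcrop([(497,91),(486,212)]),42)-O
print((W@X).round(1),(W@Y).round(1))
```

```text
[ 50.2 -49.5] [-67.3 -68.5]
```

>>> carry_out([
  [0,0,0,0.01,0,0,60],
  [0,0,0,0.02,0,0,60],
  [0,0,0,0.025,0,0,60],
  [0,0,0,0.025,0,0,60],
  [0,0,0,0.025,0,0,60],
  [0,0,0,0.025,0,0,60],
  [0,0,0,0.025,0,0,60],
  [0,0,0,0.025,0,0,60],
  [0,0,0,0.025,0,0,60],
  [0,0,0,0.025,0,0,60],
  [0,0,0,0.02,0,0,60],
  [0,0,0,0.01,0,0,60],
])

```text
t: 12.68
tcp_pos: [593.2, 3.2, 11.7]
ee_rot: [-180.0, 0.0, -96.8]
wrist_force: [1.5, 6.9, 5.2]
grip_width: 60.0
gripper_force: 3.4
```

Run:
```python
from h import *
tcpd(); snap("s6")
print(plan([*dk(1,-24),12],-96.8,n=12))
```

```text
t 12.6833 tcp [593.2   3.2  11.7] dock 0.4 31.5 [-1.7996e+02  3.0000e-02 -9.6810e+01] [1.5 6.9 5.2]
(12, [0.0153, -0.0002, -0.0001], np.float64(-0.0))
```

View pics/s6.png

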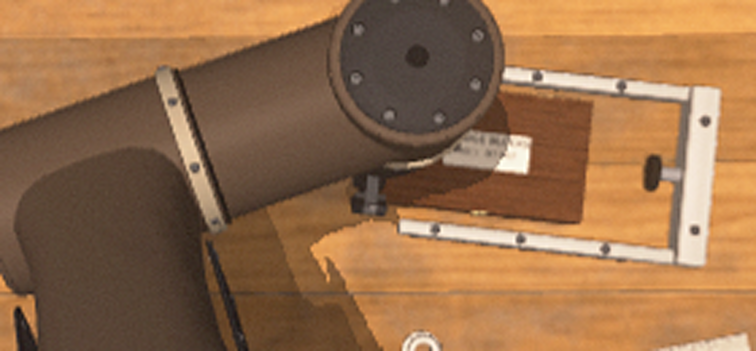

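>>> carry_out([
  [0,0,0,0.01,0,0,60],
  [0,0,0,0.02,0,0,60],
  [0,0,0,0.02,0,0,60],
  [0,0,0,0.02,0,0,60],
  [0,0,0,0.02,0,0,60],
  [0,0,0,0.02,0,0,60],
  [0,0,0,0.01,0,0,60],
  [0,0,0,0.01,0,0,60],
  [0,0,0,0,0,0,60],
  [0,0,0,0,0,0,60],
])

```text
t: 13.57
tcp_pos: [587.9, -35.7, 11.1]
ee_rot: [180.0, -0.0, -96.8]
wrist_force: [1.2, 1.0, 0.9]
grip_width: 59.9
gripper_force: 1.1
```

Run:
```python
from h import *
import pickle
c=pickle.load(open("s2.pkl","rb"))
W=ray(c,fromcrop([(592,101),(581,222)]),42)-O
print((W@X).round(1),(W@Y).round(1))
tcpd(); snap("s7"); print(plan([*dk(0.4,-24),12],-96.8,n=1))
```

```text
[ 50.7 -48.8] [-145.  -145.8]
t 13.5667 tcp [587.9 -35.7  11.1] dock -0.2 -7.8 [ 1.7995e+02 -3.0000e-02 -9.6810e+01] [1.2 1.  0.9]
(1, [0.0541, -0.0022, -0.003], np.float64(-0.0))
```

View pics/s7.png

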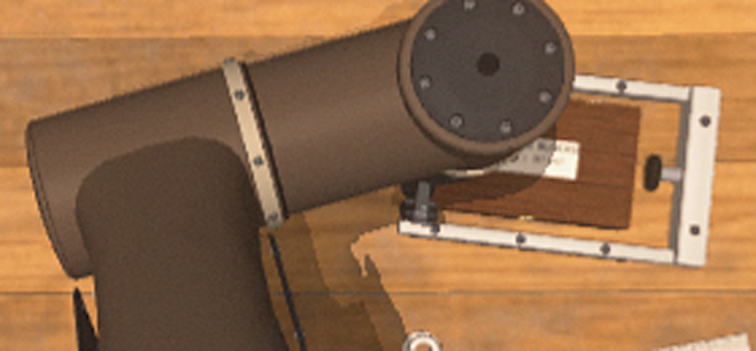

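The leading edge is at crop px (640,107)–(629,229), and the buffer face at about (644,170) is still clear of it. I finish slowly.

>>> carry_out([
  [0,0,0,0.006,0,0,60],
  [0,0,0,0.007,0,0,60],
  [0,0,0,0.007,0,0,60],
  [0,0,0,0.007,0,0,60],
  [0,0,0,0.007,0,0,60],
  [0,0,0,0.006,0,0,60],
  [0,0,0,0,0,0,60],
  [0,0,0,0,0,0,60],
  [0,0,0,0,0,0,60],
])

```text
t: 14.37
tcp_pos: [586.3, -48.0, 11.3]
ee_rot: [180.0, -0.0, -96.8]
wrist_force: [-0.3, 0.2, 0.6]
grip_width: 59.7
gripper_force: 0.0
```

Run:
```python
from h import *
import pickle
c=pickle.load(open("s2.pkl","rb"))
W=ray(c,fromcrop([(640,107),(629,229)]),42)-O
print((W@X).round(1),(W@Y).round(1), (ray(c,fromcrop([(644,172)]),20)-O)@Y)
tcpd(); print(plan([*dk(0.4,-24),12],-96.8,n=1))
# leading edge in live image: brown->wood step along rows at z=42 along dock lines
c=read_camera("top"); g=cv2.GaussianBlur(cv2.cvtColor(c["image"],cv2.COLOR_RGB2GRAY),(0,0),.7).astype(np.float32)
for x in(-35,-25,30):
    ys=np.arange(-170,-218,-1.); P=np.array([[*dk(x,y),42] for y in ys]); p=proj(c,P).astype(np.float32)
    v=cv2.remap(g,p[:,0],p[:,1],cv2.INTER_LINEAR).ravel(); print(x,v[::2].round(0).astype(int).tolist())
```

```text
[ 50.2 -50. ] [-184.2 -184.8] [-197.5206419]
t 14.3667 tcp [586.3 -48.   11.3] dock -0.3 -20.2 [ 1.7995e+02 -3.0000e-02 -9.6830e+01] [-0.3  0.2  0.6]
(1, [0.0126, -0.0022, -0.0025], np.float64(-0.0001))
-35 [87, 86, 86, 86, 86, 87, 88, 89, 88, 87, 87, 86, 88, 102, 131, 156, 166, 167, 167, 167, 166, 163, 153, 136]
-25 [88, 87, 87, 87, 87, 87, 86, 86, 87, 88, 86, 84, 85, 97, 123, 144, 152, 153, 153, 153, 153, 153, 150, 135]
30 [88, 87, 87, 87, 86, 85, 85, 86, 87, 87, 86, 86, 88, 99, 123, 145, 152, 153, 153, 154, 153, 151, 145, 134]
```

>>> carry_out([
  [0,0,0,0.005,0,0,60],
  [0,0,0,0.005,0,0,60],
  [0,0,0,0.004,0,0,60],
  [0,0,0,0,0,0,60],
  [0,0,0,0,0,0,60],
  [0,0,0,0,0,0,60],
])

```text
t: 14.92
tcp_pos: [586.4, -51.7, 11.4]
ee_rot: [-180.0, 0.0, -96.8]
wrist_force: [0.7, 2.0, -1.2]
grip_width: 59.6
gripper_force: 1.2
```

>>> carry_out([
  [0,0,0,-0.01,0,0,60],
  [0,0,0,-0.03,0,0,60],
  [0,0,0,-0.06,0,0,60],
  [0,0,0,-0.08,0,0,60],
  [0,0,0,-0.08,0,0,60],
  [0,0,0,0,0,-0.08,60],
  [0,0,0,0,0,-0.08,60],
  [0,0,0,0,0,-0.08,60],
  [0,0,0,-0.1,0,0,60],
  [0,0,0,-0.1,0,0,60],
  [0,0,0,-0.1,0,0,60],
  [0,0,0,0,0,0,60],
])

```text
t: 15.92
tcp_pos: [607.4, 119.7, 84.0]
ee_rot: [-179.9, 0.1, -96.6]
wrist_force: [0.6, 0.0, 0.4]
grip_width: 60.0
gripper_force: 0.0
```

Run:
```python
from h import *
tcpd()
c=read_camera("top"); g=cv2.GaussianBlur(cv2.cvtColor(c["image"],cv2.COLOR_RGB2GRAY),(0,0),.7).astype(np.float32)
def prof(A,B,z,n=30):
    P=np.c_[np.linspace(A,B,n),np.full(n,z)]; p=proj(c,P).astype(np.float32); return cv2.remap(g,p[:,0],p[:,1],cv2.INTER_LINEAR).ravel().round(0).astype(int).tolist()
for x in(-35,30): print("lead y -190..-219",x,prof(dk(x,-190),dk(x,-219),42))
for y in(-60,-170): print("far x 40..69",y,prof(dk(40,y),dk(69,y),42)); print("near x -40..-69",y,prof(dk(-40,y),dk(-69,y),42))
```

```text
t 15.9167 tcp [607.4 119.7  84. ] dock 0.7 148.9 [-1.7989e+02  5.0000e-02 -9.6630e+01] [0.6 0.  0.4]
lead y -190..-219 -35 [92, 91, 91, 91, 91, 91, 91, 91, 95, 100, 112, 130, 146, 158, 167, 169, 171, 170, 170, 170, 170, 169, 168, 164, 157, 150, 140, 130, 124, 117]
lead y -190..-219 30 [91, 91, 91, 91, 91, 90, 90, 91, 94, 100, 107, 123, 138, 147, 155, 158, 159, 159, 158, 158, 157, 157, 156, 154, 150, 146, 139, 130, 123, 117]
far x 40..69 -60 [93, 94, 94, 93, 93, 93, 94, 95, 96, 104, 111, 120, 130, 136, 138, 137, 133, 129, 138, 148, 170, 193, 210, 222, 230, 229, 229, 224, 219, 206]
near x -40..-69 -60 [94, 95, 94, 93, 91, 91, 90, 89, 88, 87, 87, 102, 119, 134, 147, 156, 159, 159, 156, 152, 153, 153, 166, 182, 196, 210, 220, 225, 229, 231]
far x 40..69 -170 [92, 93, 92, 91, 90, 90, 92, 94, 103, 111, 122, 134, 141, 143, 144, 138, 132, 126, 121, 126, 136, 144, 150, 151, 144, 135, 136, 135, 140, 147]
near x -40..-69 -170 [94, 94, 95, 95, 94, 92, 91, 87, 83, 83, 87, 98, 124, 146, 161, 175, 175, 175, 170, 164, 158, 154, 152, 156, 159, 156, 152, 145, 140, 144]
```

```bash
python3 -c "
from cell import close_job; print(close_job())"
```

```text
the job is handed in; nothing more can be done
None
```

I pushed the case down the lane to the buffer and handed the job in. By the last camera measurement its leading end is at about y = -201 mm, within about 1 mm of centre and parallel to the rails. The arm is backed clear, and no verdict came back.

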